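Sort out the canister lids

TASK

After the washing-up all four wooden lids were put back on the wrong storage canisters. Give every canister the lid that fits its shape, plug down in the mouth and the lid lying flat and fully home on the rim; the empty chopping board is there if you need a free spot for a lid on the way. Leave the canisters and the drinking glass standing where they are.

Things in the scene. Friction and masses are not known exactly. Their poses are not given: they have to be found in the camera images.
- lid_round: Wooden lid, round, 104 mm across, 130 g. Origin: centre of its underside, z up. From there: a round plug 89 mm across (bottom 4 mm smaller all round), z 0 to 10 mm; the plate, z 10 to 20; in the middle a round knob 26 mm across, z 20 to 48 (grip with the TCP 42 mm above the origin). At the start it lies on a wrong canister, origin at z = 90 mm.
- lid_square: Wooden lid, square with rounded corners, 96 x 96 mm, 130 g. Origin: centre of its underside, z up. From there: a square plug 82 x 82 mm (bottom 4 mm smaller all round), z 0 to 10 mm; the plate, z 10 to 20; in the middle a square knob 24 x 24 mm, z 20 to 48 (grip with the TCP 42 mm above the origin). At the start it lies on a wrong canister, origin at z = 90 mm.
- lid_oblong: Wooden lid, oblong, 126 x 70 mm (long side along x), 130 g. Origin: centre of its underside, z up. From there: an oblong plug 112 x 56 mm (bottom 4 mm smaller all round), z 0 to 10 mm; the plate, z 10 to 20; in the middle a bar grip 44 mm along x, 20 mm thick across y, z 20 to 48 (grip with the TCP 42 mm above the origin). At the start it lies on a wrong canister, origin at z = 90 mm.
- lid_long: Wooden lid, long and narrow, 160 x 50 mm (long side along x), 130 g. Origin: centre of its underside, z up. From there: a long plug 146 x 36 mm (bottom 4 mm smaller all round), z 0 to 10 mm; the plate, z 10 to 20; in the middle a bar grip 60 mm along x, 18 mm thick across y, z 20 to 48 (grip with the TCP 42 mm above the origin). At the start it lies on a wrong canister, origin at z = 90 mm.
- canister_round: Pale enamel canister with a thin dark rim, round, 104 mm across, 90 mm high, open mouth 96 mm across, loose, 1.6 kg. Origin: centre of its foot, z up. With its own lid home (about 3 mm play) the plug is in the mouth, the plate on the rim, the lid's origin 80 mm above this one. Fits at any yaw.
- canister_square: Pale enamel canister with a thin dark rim, square with rounded corners, 96 x 96 mm, 90 mm high, open mouth 88 x 88 mm, loose, 1.6 kg. Origin: centre of its foot, z up. With its own lid home (about 3 mm play) the plug is in the mouth, the plate on the rim, the lid's origin 80 mm above this one. Fits at any quarter turn.
- canister_oblong: Pale enamel canister with a thin dark rim, oblong, 126 x 70 mm (long side along x), 90 mm high, open mouth 118 x 62 mm, loose, 1.6 kg. Origin: centre of its foot, z up. With its own lid home (about 3 mm play) the plug is in the mouth, the plate on the rim, the lid's origin 80 mm above this one. Fits with the two x axes in line, either way round.
- canister_long: Pale enamel canister with a thin dark rim, long and narrow, 160 x 50 mm (long side along x), 90 mm high, open mouth 152 x 42 mm, loose, 1.6 kg. Origin: centre of its foot, z up. With its own lid home (about 3 mm play) the plug is in the mouth, the plate on the rim, the lid's origin 80 mm above this one. Fits with the two x axes in line, either way round.
- board: Wooden chopping board lying flat in front of the canisters, 140 mm along its x, 240 mm along its y, 16 mm thick, empty and fixed: room to lay down one lid, or two small ones, on the way. Origin: centre of its underside, z up.
- tumbler: Clear drinking glass, 81 mm across, 91 mm high, standing at the right front of the worktop, not part of the job. Origin: centre of its foot, z up.

How it is judged:
By the outcome, as a careful person would: the job done as asked, in the order asked, and still so for the second after the job is handed in, with the robot touching nothing.
It also fails if it takes over 125 s, if anything falls off the work surface, if the arm or the gripper's body presses on something with over 40 N, if the wrist force passes 120 N, or if a joint passes its speed limit or range.

ROBOT

A 7-joint arm with a two-finger parallel gripper is mounted at the origin on a cart in front of the work surface, level with it; the furniture and walls round the work are solid. World frame = base frame: x ahead of the robot, y to its left, z up, the work surface at z = 0. Lengths are in m, angles in degrees, forces in N, time in s.
With the tool pointing down it reaches from about 0.425 to 0.875 m from the base axis. Payload 4.7 kg.
Tool frame: the origin (TCP) lies between the finger pads, 19 mm behind the fingertips; this is the grasp point; z points along the fingers, y is the line along which they close (so a half turn about z gives the same grasp; the last joint's range is limited). The gripper opens to 87 mm and grips with 3 to 60 N. Pads are 19 mm wide; open, the fingers measure 117 mm over their backs; the gripper's body (75 mm by 190 mm) begins 51 mm behind the grasp point.
Start: joints at [77.126, 18.392, -4.016, 83.108, 1.295, 78.541, -3.26], TCP at [0.154, -0.632, 0.241] pointing down, gripper open.
Joint ranges: [-163.93, 163.93], [-17.29, 119.83], [-79.2, 71.16], [3.27, 140.29], [-89.18, 269.18], [5.43, 117.66], [-154.24, 154.24]. Speed limits (degrees/s): [147.25, 147.25, 180, 180, 180, 180, 180].

INTERFACE

Orientations are given as [roll, pitch, yaw] about the fixed x, y, z axes, in that order (R = Rz(yaw) Ry(pitch) Rx(roll)).
In Python, from cell import env gives the robot as it stands. The module is installed in compiled form; this text tells all that it offers.
- The arm moves only by the tool step_arm, never from a script. Its argument "steps" is one flat list of numbers, 5 for each row, row after row: the opening, from 0 (shut) to 1 (fully open), then the shift along the tool's x, y, z in mm, then the turn about the tool's z in degrees. In form: [grip, dx, dy, dz, roll, grip, dx, dy, dz, roll, ...]. A call has 1 to 12 rows; each row shifts and turns the commanded pose from where the row before left it, along the tool's axes as they then stand; what a row does not reach is not made up. A row lasts 1/8 s, in which the tool goes at most 62.5 mm and 10.7 degrees, less where a joint would pass 70% of its speed; a pose out of reach is approached as far as the arm can. A call with a gripper value outside its range is refused whole. The fingers move at their own pace and stop on an object; "grip_force" is the grip in N (left out, the last holds). Time passes only in rows, so rows that do not move let the fingers close. It gives the time, the measured TCP pose, the force, the opening and the grip force at its end, in the units of the state.
- env.get_obs(): the state, without advancing time (a new reading comes with each control period).
- env.read_camera(name): name is "scene" or "top" or "wrist"; returns a dict with "image" (384x512x3 uint8, red, green, blue), "camera_matrix" (3x3 intrinsics, pixels), "R" (3x3) and "t" (3): a world point X has camera coordinates R X + t. Camera axes: x right, y down, z forward; pixel columns grow to the right and rows downward; lengths in m; the calibration is good to about 2 mm. A picture is of the moment at which its call begins. There is no depth.
- env.sign_off(): hands the job in; it is judged then, once.
The state is a dict: "time_s": time; "qpos": joint angles; "joint_velocities": joint speeds; "effort": joint torques, N m; "tool_pos": TCP position; "tool_rot": TCP orientation; "force": force on the tool from outside, world axes, zero at the start; "wrist_torque": the same for the moment, N m; "grip_width": finger opening in m; "grasp_force": force on a finger pad.
Only numpy, scipy, OpenCV 4.12 (cv2) and the standard library are available. Lean on these libraries where they do the work, as an engineer would, in place of code of your own. Each camera call takes 0.05 s, during which the arm holds its last target. There are 200 camera calls.

## Working session

There is one attempt and no reset: what is moved stays moved. The work goes in short steps, Python scripts to look and compute and a tool call to move; the robot and the scene stay as the last step left them, time stands still between calls to the robot, and variables do not carry over. Pictures are saved under pics/ and viewed, at most 17 in all, crops included, and the job is handed in when it is done.

Besides the shell and the picture viewer there is one more tool, called by a JSON object that holds its "api" and its "payload", one argument or row to a line. step_arm: Moves the arm, as the interface text tells. Its arguments: {"type":"object","properties":{"steps":{"type":"array","items":{"type":"number"}},"grip_force":{"type":"number"}},"required":["steps"]}

```bash
mkdir -p pics; python3 - <<'E'
from cell import env
import cv2,numpy as np
for n in ("top","scene"):
    c=env.read_camera(n); cv2.imwrite(f"pics/{n}0.png",c["image"][:,:,::-1]); np.savez(f"{n}.npz",**c)
    print(n,c["camera_matrix"].round(1).tolist(),c["R"].round(3).tolist(),c["t"].round(3).tolist())
o=env.get_obs(); print(o["tool_pos"],o["tool_rot"],o["time_s"],o["grip_width"])
E
```

```text
top [[422.1, 0.0, 252.3], [0.0, 422.1, 190.5], [0.0, 0.0, 1.0]] [[-0.021, -1.0, 0.002], [-0.997, 0.021, -0.072], [0.072, -0.004, -0.997]] [0.018, 0.549, 1.071]
scene [[477.3, 0.0, 263.7], [0.0, 477.3, 192.7], [0.0, 0.0, 1.0]] [[-0.826, -0.563, -0.021], [-0.282, 0.445, -0.85], [0.488, -0.697, -0.526]] [0.444, 0.248, 0.899]
[ 0.15361363 -0.63109477  0.24026789] [-1.79899976e+02  3.91511756e-03  1.36865798e+01] 0.1 0.08712537092874222
```

View pics/top0.png

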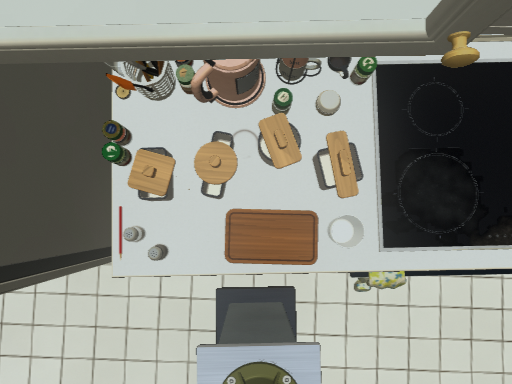

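View pics/scene0.png

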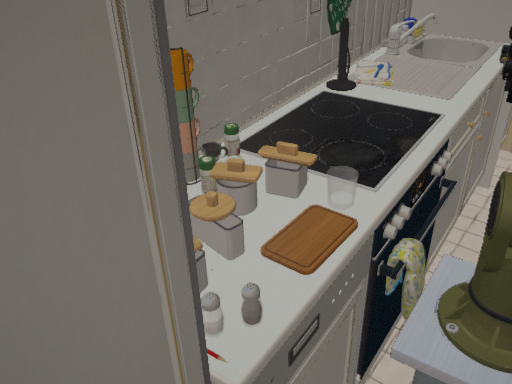

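```bash
cat > h.py <<'E'
import cv2,numpy as np
def ray(c,uv,z):
    uv=np.atleast_2d(np.asarray(uv,float)); d=np.c_[uv,np.ones(len(uv))]@np.linalg.inv(c["camera_matrix"]).T@c["R"]
    o=-c["R"].T@c["t"]; return o+d*((z-o[2])/d[:,2])[:,None]
def lids(c,z=.110,amin=500):
    h=cv2.cvtColor(c["image"],cv2.COLOR_RGB2HSV)
    m=cv2.inRange(h,(9,90,110),(22,255,255)); m=cv2.morphologyEx(m,cv2.MORPH_OPEN,np.ones((3,3)))
    m=cv2.morphologyEx(m,cv2.MORPH_CLOSE,np.ones((5,5)))
    out=[]
    for k in cv2.findContours(m,cv2.RETR_EXTERNAL,cv2.CHAIN_APPROX_NONE)[0]:
        if cv2.contourArea(k)<amin: continue
        px=k[:,0,:]; P=ray(c,px,z)[:,:2].astype(np.float32)*1000
        (cx,cy),(w,l),a=cv2.minAreaRect(P)
        if w>l: w,l,a=l,w,a+90
        # direction of the long side (l): angle a+90
        M=cv2.moments(P.reshape(-1,1,2)); out.append((px.mean(0).round().tolist(),(M["m10"]/M["m00"],M["m01"]/M["m00"]),(cx,cy),(w,l),(a+90+90)%180-90))
    return out
E
python3 - <<'E'
from h import *
c=dict(np.load("top.npz"))
for o in lids(c): print([np.round(x,1).tolist() for x in o])
print(-c["R"].T@c["t"])
im=c["image"][90:275,100:390,::-1]; cv2.imwrite("pics/crop0.png",cv2.resize(im,(0,0),fx=2.75,fy=2.75,interpolation=3))
E
```

```text
[[271.0, 236.0], [434.7, -31.8], [434.2, -35.2], [126.9, 216.1], 87.3]
[[151.0, 172.0], [592.3, 246.3], [592.3, 246.2], [95.2, 95.4], -16.7]
[[215.0, 162.0], [611.9, 92.9], [611.9, 92.5], [97.8, 98.5], -1.1]
[[342.0, 164.0], [602.5, -208.3], [602.5, -208.5], [50.3, 157.3], 9.8]
[[280.0, 140.0], [662.6, -61.7], [662.8, -61.6], [69.8, 125.8], 18.9]
[0.47063365 0.01004386 1.10834309]
```

View pics/crop0.png

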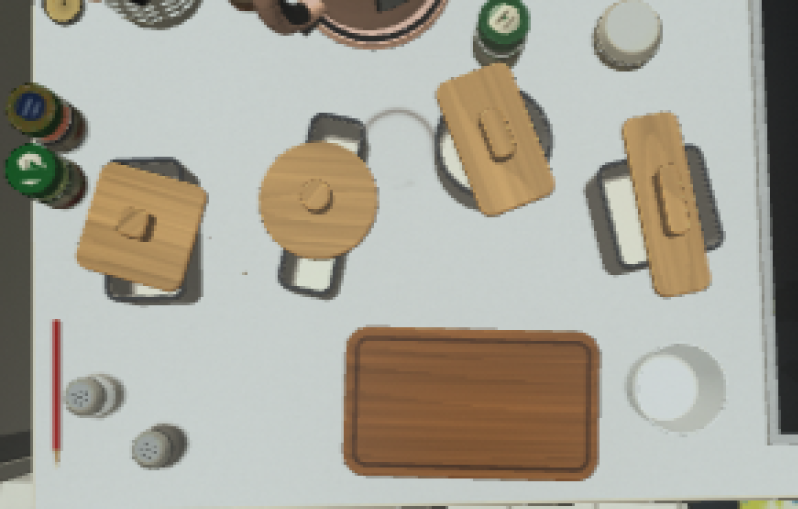

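{"api": "step_arm", "payload": {
  "steps": [1, 15, -15, 0, 0, 1, 30, -29, 0, 0, 1, 30, -29, 0, 0, 1, 30, -29, 0, 0, 1, 30, -29, 0, 0, 1, 30, -29, 0, 0, 1, 30, -29, 0, 0, 1, 30, -29, 0, 0, 1, 30, -29, 0, 0, 1, 30, -29, 0, 0],
  "grip_force": 20
}}

```text
time_s: 1.35
tool_pos: [0.3657, -0.2946, 0.241]
tool_rot: [-180.0, 0.0, 13.7]
force: [0.6, -0.5, 0.6]
grip_width: 0.0872
grasp_force: 0.0
```

{"api": "step_arm", "payload": {
  "steps": [1, 35, -33, 0, 0, 1, 35, -33, 0, 0, 1, 35, -33, 0, 0, 1, 35, -33, 0, 0, 1, 35, -33, 0, 0, 1, 35, -33, 0, 0, 1, 35, -33, 0, 0, 1, 35, -33, 0, 0, 1, 20, -20, 0, 0, 1, 0, 0, 0, 0]
}}

```text
time_s: 2.6
tool_pos: [0.5897, 0.0539, 0.2406]
tool_rot: [-179.9, 0.0, 14.0]
force: [0.2, -1.0, 0.2]
grip_width: 0.0872
grasp_force: 0.0
```

```bash
cat >> h.py <<'E'
def go(env,x,y,z,yaw=None):
    o=env.get_obs(); p=o["tool_pos"]; a=o["tool_rot"][2]; r=np.radians(a); d=(np.array([x,y,z])-p)*1000
    print("t",round(o["time_s"],2),"pos",(p*1000).round(1),"rot",o["tool_rot"].round(1),"q7",o["qpos"][6].round(0),"F",o["force"].round(1),"w",round(o["grip_width"]*1000,1))
    turn=0 if yaw is None else ((a-yaw)+90)%180-90
    print("tool d:",(np.cos(r)*d[0]+np.sin(r)*d[1]).round(1),(np.sin(r)*d[0]-np.cos(r)*d[1]).round(1),(-d[2]).round(1),"turn",round(turn,1))
E
python3 - <<'E'
from h import *
from cell import env
go(env,.612,.093,.24,0)
c=env.read_camera("wrist"); np.savez("w1.npz",**c); cv2.imwrite("pics/w1.png",c["image"][:,:,::-1]); print(c["R"].round(2).tolist(),(-c["R"].T@c["t"]).round(3))
for o in lids(c): print([np.round(x,1).tolist() for x in o])
E
```

```text
t 2.6 pos [589.7  53.9 240.6] rot [-179.9    0.    14. ] q7 -92.0 F [ 0.2 -1.   0.2] w 87.2
tool d: 31.1 -32.5 0.6 turn 14.0
[[0.24, -0.97, -0.0], [-0.94, -0.23, 0.26], [-0.25, -0.06, -0.97]] [0.658 0.071 0.385]
[[333.0, 298.0], [490.8, -20.7], [502.7, -54.5], [42.4, 279.8], -75.9]
[[218.0, 150.0], [611.6, 93.3], [611.7, 93.2], [100.4, 100.6], -57.1]
[[402.0, 135.0], [661.9, -60.9], [661.7, -61.1], [69.6, 124.1], 19.7]
[[46.0, 128.0], [593.5, 241.9], [592.4, 246.8], [96.4, 96.6], -16.3]
```

View pics/w1.png

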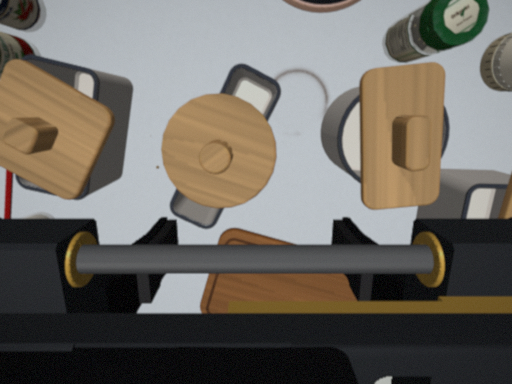

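{"api": "step_arm", "payload": {
  "steps": [1, 15, -16, 20, 0, 1, 16, -16, 25, 0, 1, 0, 0, 25, 0, 1, 0, 0, 20, 0, 1, 0, 0, 12, 0, 1, 0, 0, 6, 0, 0, 0, 0, 0, 0, 0, 0, 0, 0, 0, 0, 0, 0, 0, 0, 0, 0, 0, 0, 0, 0, 0, 0, 0, 0, 0, 0, 0, 0, 0],
  "grip_force": 20
}}

```text
time_s: 4.15
tool_pos: [0.6122, 0.0893, 0.1332]
tool_rot: [180.0, 0.0, 13.7]
force: [-0.2, -0.3, -0.0]
grip_width: 0.0349
grasp_force: 0.0
```

{"api": "step_arm", "payload": {
  "steps": [0, 0, 0, -15, 0, 0, 0, 0, -30, 0, 0, 0, 0, -30, 0, 0, 0, 0, -25, 0, 0, 0, 0, 0, 0]
}}

```text
time_s: 4.78
tool_pos: [0.6134, 0.0899, 0.2359]
tool_rot: [180.0, -0.3, 13.7]
force: [0.4, 0.1, -2.3]
grip_width: 0.025
grasp_force: 20.0
```

```bash
python3 - <<'E'
from h import *
from cell import env
go(env,.445,-.035,.24)
E
```

```text
t 4.78 pos [613.4  89.9 235.9] rot [180.   -0.3  13.7] q7 -97.0 F [ 0.4  0.1 -2.3] w 25.0
tool d: -193.2 81.5 -4.1 turn 0
```

{"api": "step_arm", "payload": {
  "steps": [0, -18, 7, 0, 0, 0, -35, 15, 0, 0, 0, -35, 15, 0, 0, 0, -35, 15, 10, 0, 0, -35, 15, 20, 0, 0, -35, 14, 30, 0, 0, 0, 0, 30, 0, 0, 0, 0, 30, 0, 0, 0, 0, 20, 0, 0, 0, 0, 0, 0]
}}

```text
time_s: 6.02
tool_pos: [0.4415, -0.0347, 0.0912]
tool_rot: [-179.9, 0.3, 13.7]
force: [-0.1, 0.5, -1.7]
grip_width: 0.0252
grasp_force: 20.0
```

```bash
python3 - <<'E'
from h import *
from cell import env
go(env,.445,-.035,.06)
c=env.read_camera("wrist"); np.savez("w2.npz",**c); cv2.imwrite("pics/w2.png",c["image"][:,:,::-1])
c=env.read_camera("top"); np.savez("t2.npz",**c); cv2.imwrite("pics/t2.png",cv2.resize(c["image"][90:275,100:390,::-1],(0,0),fx=2.75,fy=2.75,interpolation=3))
E
```

```text
t 6.03 pos [441.5 -34.7  91.2] rot [-179.9    0.3   13.7] q7 -77.0 F [-0.1  0.5 -1.7] w 25.2
tool d: 3.3 1.1 31.2 turn 0
```

View pics/w2.png

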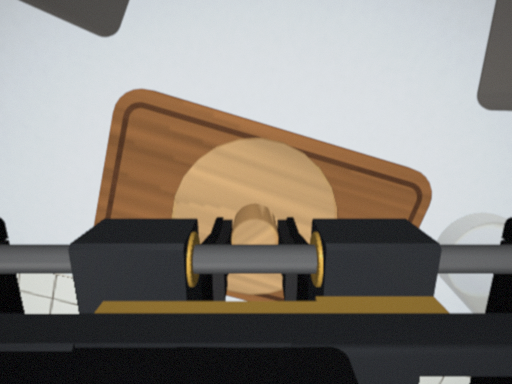

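View pics/t2.png

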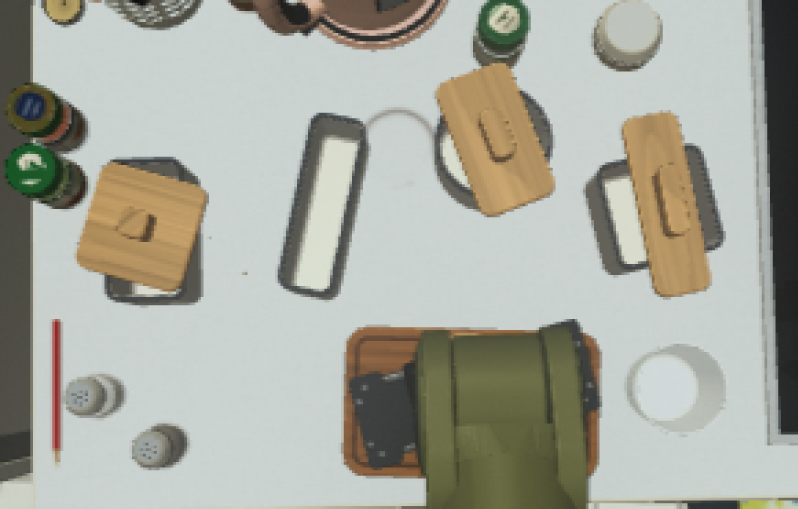

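{"api": "step_arm", "payload": {
  "steps": [0, 2, 1, 10, 0, 0, 0, 0, 7, 0, 0, 0, 0, 3, 0, 0, 0, 0, 0, 0]
}}

```text
time_s: 6.62
tool_pos: [0.4458, -0.0355, 0.073]
tool_rot: [-180.0, 0.0, 13.7]
force: [-0.1, -0.2, -1.4]
grip_width: 0.0252
grasp_force: 20.0
```

{"api": "step_arm", "payload": {
  "steps": [0, 0, 0, 3, 0, 0, 0, 0, 2, 0, 0, 0, 0, 0, 0]
}}

```text
time_s: 7.0
tool_pos: [0.4471, -0.0353, 0.0712]
tool_rot: [179.9, -0.0, 13.7]
force: [-7.8, 1.9, 22.4]
grip_width: 0.0251
grasp_force: 20.0
```

{"api": "step_arm", "payload": {
  "steps": [0, 0, 0, 2, 0, 0, 0, 0, 0, 0]
}}

```text
time_s: 7.25
tool_pos: [0.4481, -0.0351, 0.0698]
tool_rot: [179.9, -0.1, 13.7]
force: [-7.1, 1.9, 25.5]
grip_width: 0.0252
grasp_force: 20.0
```

{"api": "step_arm", "payload": {
  "steps": [0.6, 0, 0, 0, 0, 0.6, 0, 0, 0, 0, 0.6, 0, 0, 0, 0, 0.6, 0, 0, -30, 0, 0.6, 0, 0, -40, 0, 0.6, 0, 0, -40, 0, 0.6, 0, 0, -40, 0, 0.6, 0, 0, -10, 0, 0.6, 0, 0, 0, 0]
}}

```text
time_s: 8.38
tool_pos: [0.446, -0.0356, 0.226]
tool_rot: [180.0, -0.0, 13.7]
force: [0.1, -1.0, 0.7]
grip_width: 0.0523
grasp_force: 0.0
```

```bash
python3 - <<'E'
from h import *
from cell import env
go(env,.59,-.19,.24,9.8)
c=env.read_camera("wrist"); np.savez("w3.npz",**c); cv2.imwrite("pics/w3.png",c["image"][:,:,::-1])
c=dict(np.load("t2.npz"))
# rims: dark grey low-saturation
def rim(c,z=.09):
    h=cv2.cvtColor(c["image"],cv2.COLOR_RGB2HSV); m=cv2.inRange(h,(0,0,0),(179,70,110))
    for k in cv2.findContours(m,cv2.RETR_EXTERNAL,cv2.CHAIN_APPROX_NONE)[0]:
        if cv2.contourArea(k)<60: continue
        P=ray(c,k[:,0],z)[:,:2].astype(np.float32)*1000
        print(k[:,0].mean(0).round(),[np.round(x,1) for x in cv2.minAreaRect(P)])
rim(c)
E
```

```text
t 8.38 pos [446.  -35.6 226. ] rot [180.   -0.   13.7] q7 -71.0 F [ 0.1 -1.   0.7] w 52.3
tool d: 103.4 184.0 -14.0 turn 3.9
[234. 321.] [array([248.3,  61.3]), array([137.1, 142.9]), np.float64(83.9)]
[361. 277.] [array([ 335.5, -249.7]), array([65.1, 28.5]), np.float64(64.9)]
[443. 272.] [array([ 338.9, -447.4]), array([ 12.8, 187.2]), np.float64(0.0)]
[162. 251.] [array([402.2, 225.7]), array([33.6, 25.7]), np.float64(4.2)]
[245. 234.] [array([442. ,  34.2]), array([ 73.7, 129.6]), np.float64(76.2)]
[305. 221.] [array([ 460.6, -124.6]), array([93.5, 49.1]), np.float64(27.6)]
[158. 193.] [array([544.3, 233.2]), array([51.5, 93.9]), np.float64(22.9)]
[322. 170.] [array([ 593.5, -167. ]), array([97.8, 40.8]), np.float64(9.6)]
[156. 150.] [array([650. , 236.5]), array([75.9, 16.2]), np.float64(73.2)]
[355. 161.] [array([ 610.9, -246.8]), array([93.4, 16.4]), np.float64(10.3)]
[262. 150.] [array([643. , -20.8]), array([87.1, 21.3]), np.float64(19.6)]
[217. 165.] [array([610.4,  89.5]), array([ 54.3, 161.4]), np.float64(77.2)]
[124. 149.] [array([659.8, 321.2]), array([43.8, 93.6]), np.float64(90.0)]
[296. 135.] [array([ 680.1, -103.4]), array([64. , 12.3]), np.float64(20.0)]
[280. 107.] [array([746.9, -67.4]), array([43.5, 31.1]), np.float64(78.6)]
[359.  79.] [array([ 816.9, -261.4]), array([42.2, 30.7]), np.float64(67.2)]
[158.  84.] [array([808.4, 232.7]), array([ 71.7, 100.8]), np.float64(30.7)]
[445. 153.] [array([ 626.5, -472.3]), array([337.8, 450.9]), np.float64(90.0)]
[222.  77.] [array([670., -20.]), array([ 602.4, 1317.8]), np.float64(5.0)]
```

{"api": "step_arm", "payload": {
  "steps": [0.6, 23, -6, -30, 0, 0.6, 23, -6, -31, 0, 0.6, 23, -6, -31, 0, 0.6, 23, -6, -31, 0, 0.6, 0, 0, 0, 0]
}}

```text
time_s: 9.05
tool_pos: [0.5311, 0.0109, 0.3491]
tool_rot: [-179.9, -0.1, 13.8]
force: [0.2, 0.2, -1.1]
grip_width: 0.0519
grasp_force: 0.0
```

```bash
python3 - <<'E'
from h import *
from cell import env
go(env,.6025,-.2084,.22,9.8)
c=env.read_camera("wrist"); np.savez("w4.npz",**c); cv2.imwrite("pics/w4.png",c["image"][:,:,::-1]); print((-c["R"].T@c["t"]).round(3))
for o in lids(c): print([np.round(x,1).tolist() for x in o])
E
```

```text
t 9.05 pos [531.1  10.9 349.1] rot [-1.799e+02 -1.000e-01  1.380e+01] q7 -83.0 F [ 0.2  0.2 -1.1] w 51.9
tool d: 16.9 230.0 129.1 turn 4.0
[0.599 0.028 0.493]
[[327.0, 306.0], [363.8, -154.1], [361.2, -137.9], [23.8, 494.7], -75.7]
[[271.0, 211.0], [477.1, -14.1], [468.1, -26.2], [102.8, 189.3], 87.6]
[[440.0, 149.0], [601.6, -207.6], [601.7, -208.7], [53.7, 156.3], 9.7]
[[342.0, 70.0], [661.5, -60.3], [661.7, -60.2], [69.0, 124.3], 19.8]
[[71.0, 66.0], [591.3, 246.4], [591.2, 246.6], [95.7, 95.7], -16.7]
```

View pics/w4.png

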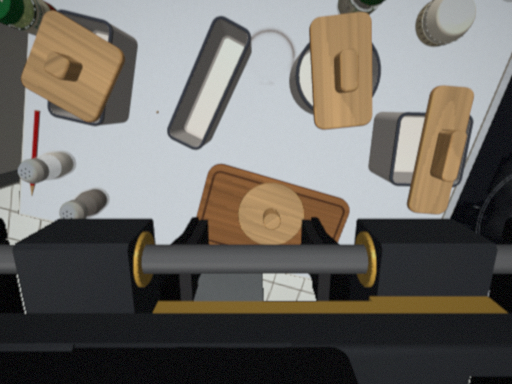

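```bash
python3 - <<'E'
from h import *
c=dict(np.load("w4.npz"))
im=c["image"]; cv2.imwrite("pics/w4c.png",cv2.resize(im[0:225,10:490,::-1],(0,0),fx=1.66,fy=1.66,interpolation=3)[:,:800])
g=cv2.cvtColor(im,cv2.COLOR_RGB2GRAY)
print(g[85,165:260].tolist()); print(g[148,365:425].tolist())
for z in (.09,):
  for T in (55,65,75,85):
    h=cv2.cvtColor(im,cv2.COLOR_RGB2HSV); m=cv2.inRange(h,(0,0,0),(179,90,T)); m[215:]=0
    print(T)
    for k in cv2.findContours(m,cv2.RETR_EXTERNAL,cv2.CHAIN_APPROX_NONE)[0]:
        if len(k)<40 : continue
        P=ray(c,k[:,0],z)[:,:2].astype(np.float32)*1000
        print(k[:,0].mean(0).round(),[np.round(x,1).tolist() for x in cv2.minAreaRect(P)])
E
```

```text
[201, 202, 200, 201, 201, 200, 201, 202, 200, 201, 201, 200, 202, 200, 200, 203, 203, 202, 199, 175, 116, 67, 54, 59, 66, 73, 76, 73, 71, 73, 71, 76, 74, 72, 73, 76, 93, 122, 143, 172, 202, 211, 211, 212, 211, 212, 212, 212, 211, 211, 211, 214, 213, 209, 214, 213, 213, 215, 211, 214, 206, 178, 119, 69, 53, 54, 65, 73, 72, 73, 91, 141, 186, 203, 203, 202, 201, 201, 202, 200, 201, 202, 204, 201, 201, 203, 201, 201, 200, 202, 203, 204, 201, 200, 202]
[201, 202, 203, 203, 191, 141, 96, 88, 86, 88, 89, 89, 88, 86, 91, 87, 88, 90, 87, 90, 89, 86, 90, 88, 89, 86, 87, 78, 59, 55, 60, 98, 161, 203, 209, 208, 209, 208, 207, 209, 208, 208, 208, 207, 209, 210, 208, 208, 209, 209, 210, 207, 190, 122, 79, 88, 118, 140, 144, 142]
55
[  8. 178.] [[431.6, 327.7], [15.4, 31.1], 30.1]
[493. 164.] [[611.1, -273.1], [181.8, 77.9], 25.8]
65
[  8. 178.] [[431.6, 327.7], [16.4, 30.9], 29.4]
[394. 150.] [[590.2, -160.3], [82.2, 4.9], 14.2]
[493. 164.] [[622.8, -287.1], [177.9, 81.0], 13.9]
[301.  91.] [[631.4, -24.3], [48.4, 8.0], 40.0]
[227.  91.] [[606.5, 67.5], [3.9, 140.4], 77.7]
[206.  54.] [[636.8, 105
[... 642 characters left out ...]
, 154.5], 77.3]
[106.  58.] [[605.3, 215.0], [134.1, 79.3], 24.2]
[14. 81.] [[563.6, 330.5], [45.6, 184.6], 81.0]
[369.   4.] [[744.6, -72.2], [7.3, 32.5], 13.8]
85
[ 95. 204.] [[421.9, 210.8], [19.2, 42.4], 58.0]
[465. 152.] [[610.0, -250.7], [89.2, 8.0], 9.4]
[399. 147.] [[594.9, -172.9], [94.2, 35.5], 9.5]
[493. 163.] [[611.3, -272.3], [183.0, 79.3], 25.8]
[376.  69.] [[678.3, -104.5], [54.3, 8.1], 20.8]
[301.  80.] [[645.8, -19.9], [80.6, 21.8], 19.4]
[210.  83.] [[609.6, 89.0], [54.5, 158.0], 77.3]
[97. 76.] [[590.8, 233.1], [124.3, 99.3], 0.4]
[368.   4.] [[743.9, -71.8], [8.3, 33.6], 13.8]
[347.   6.] [[736.9, -49.5], [12.9, 21.0], 17.9]
[16. 80.] [[536.5, 327.9], [48.5, 241.5], 84.8]
```

View pics/w4c.png

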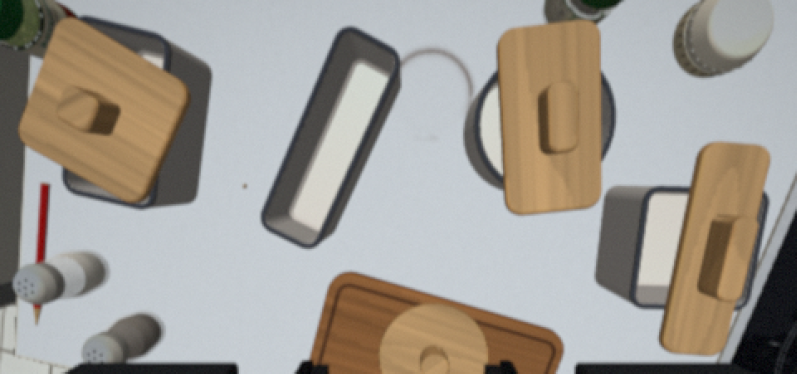

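{"api": "step_arm", "payload": {
  "steps": [0.6, 0, 0, 0, 4, 0.6, 5, 33, 18, 0, 0.6, 5, 33, 18, 0, 0.6, 5, 33, 18, 0, 0.6, 5, 33, 18, 0, 0.6, 5, 33, 18, 0, 0.6, 5, 33, 18, 0, 0.6, 3, 30, 18, 0, 0.6, 0, 0, 0, 0]
}}

```text
time_s: 10.22
tool_pos: [0.5973, -0.2131, 0.2184]
tool_rot: [-179.9, 0.4, 9.4]
force: [-0.7, -0.2, -0.6]
grip_width: 0.0522
grasp_force: 0.0
```

```bash
python3 - <<'E'
from h import *
from cell import env
go(env,.6023,-.2084,.132,9.8)
c=env.read_camera("wrist"); np.savez("w5.npz",**c)
for o in lids(c): print([np.round(x,1).tolist() for x in o])
E
```

```text
t 10.22 pos [ 597.3 -213.1  218.4] rot [-179.9    0.4    9.4] q7 -72.0 F [-0.7 -0.2 -0.6] w 52.2
tool d: 5.7 -3.8 86.4 turn -0.4
[[328.0, 306.0], [500.8, -311.2], [500.3, -299.1], [16.3, 330.3], -80.4]
[[30.0, 222.0], [537.8, -20.9], [541.5, -22.4], [25.6, 57.2], -53.3]
[[251.0, 167.0], [613.9, -206.3], [614.5, -206.2], [49.0, 131.9], 9.5]
[[75.0, 76.0], [660.1, -62.4], [662.3, -62.0], [71.6, 123.7], 19.7]
```

{"api": "step_arm", "payload": {
  "steps": [0.6, 5, -4, 20, 0, 0.6, 1, 0, 30, 0, 0.6, 0, 0, 20, 0, 0.6, 0, 0, 12, 0, 0.6, 0, 0, 4, 0, 0, 0, 0, 0, 0, 0, 0, 0, 0, 0, 0, 0, 0, 0, 0, 0, 0, 0, 0, 0, 0, 0, 0, 0, 0, 0, 0, 0, 0, 0],
  "grip_force": 30
}}

```text
time_s: 11.65
tool_pos: [0.6061, -0.2053, 0.1377]
tool_rot: [179.9, -0.0, 9.7]
force: [-0.1, -1.5, 1.5]
grip_width: 0.0176
grasp_force: 30.0
```

{"api": "step_arm", "payload": {
  "steps": [0, 0, 0, -10, 0, 0, 0, 0, -25, 0, 0, 0, 0, -25, 0, 0, 0, 0, -25, 0, 0, 0, 0, -15, 0, 0, 0, 0, 0, 0]
}}

```text
time_s: 12.4
tool_pos: [0.6064, -0.2044, 0.2382]
tool_rot: [180.0, -0.1, 9.7]
force: [-0.5, 0.8, -1.7]
grip_width: 0.0178
grasp_force: 30.0
```

```bash
python3 - <<'E'
from h import *
from cell import env
go(env,.6108,.0908,.24,-12.6)
p=env.get_obs()["tool_pos"]
c=env.read_camera("wrist"); np.savez("w6.npz",**c); cv2.imwrite("pics/w6.png",c["image"][:,:,::-1])
for z in (p[2]-.028,):
  for o in lids(c,z): print([np.round(x,1).tolist() for x in o])
E
```

```text
t 12.4 pos [ 606.4 -204.4  238.2] rot [ 1.8e+02 -1.0e-01  9.7e+00] q7 -73.0 F [-0.5  0.8 -1.7] w 17.8
tool d: 54.1 -290.3 -1.8 turn 22.3
[[218.0, 300.0], [554.3, -180.7], [561.0, -194.1], [28.0, 260.8], -80.3]
[[58.0, 230.0], [586.2, -87.9], [587.2, -90.5], [20.6, 52.2], -82.8]
[[254.0, 177.0], [641.2, -197.8], [638.2, -198.4], [49.4, 83.7], 9.8]
[[100.0, 91.0], [667.0, -110.3], [667.0, -110.3], [45.1, 77.8], 19.7]
```

View pics/w6.png

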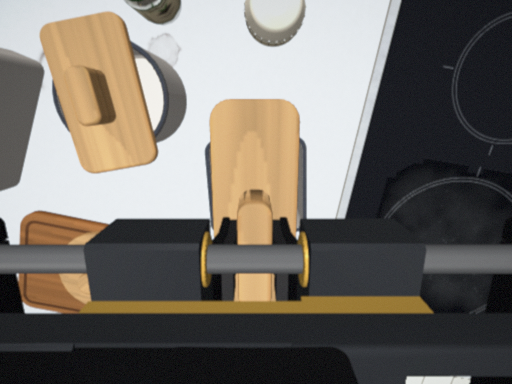

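{"api": "step_arm", "payload": {
  "steps": [0, 0, 0, 0, 7.5, 0, 0, 0, 0, 7.5, 0, 0, 0, 0, 7.3, 0, -4, -20, 0, 0, 0, -7, -36, 0, 0, 0, -7, -36, 0, 0, 0, -7, -36, 0, 0, 0, -7, -36, 0, 0, 0, -7, -36, 0, 0, 0, -7, -36, 0, 0, 0, -7, -36, 0, 0]
}}

```text
time_s: 13.82
tool_pos: [0.6124, 0.0754, 0.2365]
tool_rot: [-180.0, 0.1, -12.4]
force: [0.3, -0.7, -1.0]
grip_width: 0.0178
grasp_force: 30.0
```

{"api": "step_arm", "payload": {
  "steps": [0, -2, -17, 0, 0, 0, 0, 0, 0, 0]
}}

```text
time_s: 14.08
tool_pos: [0.6147, 0.0912, 0.2369]
tool_rot: [-180.0, 0.0, -12.4]
force: [-1.0, -1.0, -1.9]
grip_width: 0.0177
grasp_force: 30.0
```

```bash
python3 - <<'E'
from h import *
from cell import env
go(env,.6157,.0897,.128,-12.6)
E
```

```text
t 14.07 pos [614.7  91.2 236.9] rot [-180.     0.   -12.4] q7 -123.0 F [-1.  -1.  -1.9] w 17.7
tool d: 1.3 1.3 108.9 turn 0.2
```

{"api": "step_arm", "payload": {
  "steps": [0, 1, 1, 20, 0, 0, 0, 0, 30, 0, 0, 0, 0, 25, 0, 0, 0, 0, 15, 0, 0, 0, 0, 8, 0, 0, 0, 0, 0, 0]
}}

```text
time_s: 14.82
tool_pos: [0.616, 0.0876, 0.1389]
tool_rot: [180.0, 0.0, -12.6]
force: [-0.1, -1.7, -1.3]
grip_width: 0.0176
grasp_force: 30.0
```

{"api": "step_arm", "payload": {
  "steps": [0, 0, 0, 4, 0, 0, 0, 0, 4, 0, 0, 0, 0, 2, 0, 0, 0, 0, 0, 0]
}}

```text
time_s: 15.32
tool_pos: [0.616, 0.0882, 0.1291]
tool_rot: [180.0, 0.0, -12.6]
force: [0.4, 0.5, -1.8]
grip_width: 0.0179
grasp_force: 30.0
```

{"api": "step_arm", "payload": {
  "steps": [0, 0, 0, 1.5, 0, 0, 0, 0, 1, 0, 0, 0, 0, 0, 0]
}}

```text
time_s: 15.7
tool_pos: [0.6163, 0.0882, 0.1277]
tool_rot: [180.0, -0.0, -12.6]
force: [-3.2, -1.3, 4.5]
grip_width: 0.0181
grasp_force: 30.0
```

{"api": "step_arm", "payload": {
  "steps": [0.6, 0, 0, 0, 0, 0.6, 0, 0, 0, 0, 0.6, 0, 0, 0, 0, 0.6, 0, 0, -30, 0, 0.6, 0, 0, -40, 0, 0.6, 0, 0, -40, 0, 0.6, -16, 23, -28, -8, 0.6, -16, 23, -28, -8, 0.6, -16, 23, -28, -8, 0.6, -16, 23, -28, 0, 0.6, 0, 0, 0, 0]
}}

```text
time_s: 17.08
tool_pos: [0.5526, -0.0045, 0.351]
tool_rot: [179.8, -0.2, 11.1]
force: [0.5, -0.4, -0.1]
grip_width: 0.0523
grasp_force: 0.0
```

```bash
python3 - <<'E'
from h import *
from cell import env
go(env,.5917,.2464,.22,-16.7)
c=env.read_camera("wrist"); np.savez("w7.npz",**c); print((-c["R"].T@c["t"]).round(3))
im=c["image"]; cv2.imwrite("pics/w7.png",cv2.resize(im[0:240,:,::-1],(0,0),fx=1.56,fy=1.56,interpolation=3))
for o in lids(c): print([np.round(x,1).tolist() for x in o])
for T in (65,85,100):
    h=cv2.cvtColor(im,cv2.COLOR_RGB2HSV); m=cv2.inRange(h,(0,0,0),(179,90,T)); m[215:]=0
    print(T)
    for k in cv2.findContours(m,cv2.RETR_EXTERNAL,cv2.CHAIN_APPROX_NONE)[0]:
        if len(k)<80 : continue
        P=ray(c,k[:,0],.09)[:,:2].astype(np.float32)*1000
        print(k[:,0].mean(0).round(),[np.round(x,1).tolist() for x in cv2.minAreaRect(P)])
E
```

```text
t 17.07 pos [552.6  -4.5 351. ] rot [179.8  -0.2  11.1] q7 -85.0 F [ 0.5 -0.4 -0.1] w 52.3
tool d: 86.8 -238.6 131.0 turn 27.8
[0.621 0.01  0.495]
[[327.0, 306.0], [377.7, -165.2], [375.8, -147.6], [23.8, 497.7], -78.7]
[[263.0, 215.0], [488.6, -17.6], [479.3, -29.5], [89.7, 189.0], 87.5]
[[53.0, 91.0], [591.7, 247.0], [591.6, 247.1], [95.6, 96.0], -16.5]
[[189.0, 100.0], [611.3, 87.7], [611.3, 87.6], [47.6, 152.7], -12.6]
[[318.0, 82.0], [662.0, -60.1], [662.4, -60.0], [69.7, 124.4], 20.0]
65
[375. 157.] [[590.1, -159.9], [79.9, 3.7], 13.7]
[60. 43.] [[650.7, 252.7], [58.2, 4.4], 89.0]
[490. 138.] [[659.9, -296.8], [241.1, 97.3], 11.1]
[26. 11.] [[677.4, 298.9], [22.2, 54.1], 11.2]
85
[412. 153.] [[602.0, -204.7], [94.7, 99.1], 12.0]
[279.  91.] [[647.1, -19.2], [75.0, 20.5], 19.7]
[212. 108.] [[607.6, 62.7], [6.3, 130.9], 77.7]
[352.  79.] [[678.3, -103.6], [57.0, 9.6], 19.7]
[81. 96.] [[590.7, 231.4], [101.5, 124.7], 89.7]
[  8. 105.] [[541.8, 316.4], [34.6, 234.0], 83.4]
[490. 137.] [[646.3, -275.5], [247.6, 95.2], 23.0]
[327.  18.] [[737.9, -57.1], [39.5, 22.0], 68.7]
[339.  12.] [[748.6, -68.8], [41.7, 16.5], 87.7]
[24. 11.] [[676.9, 298.7], [23.2, 54.7], 11.2]
100
[404. 153.] [[599.6, -193.8], [95.6, 121.8], 12.4]
[212. 108.] [[607.0, 62.7], [6.7, 133.1], 77.6]
[279.  90.] [[647.5, -18.8], [76.1, 21.7], 19.7]
[351.  80.] [[678.4, -103.5], [59.5, 10.3], 20.3]
[80. 95.] [[593.5, 232.6], [129.8, 104.0], 0.7]
[489. 137.] [[646.3, -275.5], [247.6, 95.2], 23.0]
[408.  39.] [[735.7, -160.7], [55.2, 24.7], 77.5]
[334.  15.] [[746.9, -65.9], [27.6, 52.8], 11.2]
[12. 79.] [[559.3, 299.6], [50.6, 268.9], 89.4]
```

View pics/w7.png

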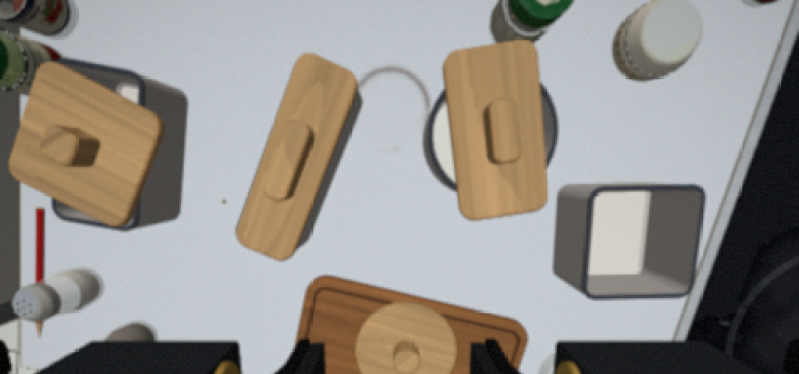

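{"api": "step_arm", "payload": {
  "steps": [0.6, 0, 0, 0, 9, 0.6, 0, 0, 0, 9, 0.6, 0, 0, 0, 9.8, 0.6, -4, -20, 14, 0, 0.6, -5, -33, 17, 0, 0.6, -5, -33, 17, 0, 0.6, -5, -33, 17, 0, 0.6, -5, -33, 17, 0, 0.6, -5, -33, 17, 0, 0.6, -4, -33, 17, 0, 0.6, -2, -33, 15, 0, 0.6, 0, 0, 0, 0]
}}

```text
time_s: 18.62
tool_pos: [0.5863, 0.2534, 0.2145]
tool_rot: [-180.0, 0.3, -16.0]
force: [-0.2, -0.5, 0.4]
grip_width: 0.0523
grasp_force: 0.0
```

```bash
python3 - <<'E'
from h import *
from cell import env
go(env,.5917,.2468,.132,-16.6)
c=env.read_camera("wrist"); np.savez("w8.npz",**c)
for o in lids(c): print([np.round(x,1).tolist() for x in o])
E
```

```text
t 18.62 pos [586.3 253.4 214.5] rot [-180.     0.3  -16. ] q7 -144.0 F [-0.2 -0.5  0.4] w 52.3
tool d: 7.0 4.8 82.5 turn 0.6
[[327.0, 306.0], [460.8, 209.0], [464.7, 218.1], [16.0, 323.5], 74.1]
[[260.0, 181.0], [593.2, 247.7], [592.0, 247.3], [93.7, 94.8], -16.8]
[[453.0, 125.0], [590.4, 91.5], [587.8, 88.3], [88.0, 204.9], -3.7]
```

{"api": "step_arm", "payload": {
  "steps": [0.6, 7, 5, 20, 0.6, 0.6, 0, 0, 28, 0, 0.6, 0, 0, 20, 0, 0.6, 0, 0, 11, 0, 0.6, 0, 0, 3, 0, 0.6, 0, 0, 0, 0, 0, 0, 0, 0, 0, 0, 0, 0, 0, 0, 0, 0, 0, 0, 0, 0, 0, 0, 0, 0, 0, 0, 0, 0, 0],
  "grip_force": 30
}}

```text
time_s: 20.05
tool_pos: [0.5948, 0.2423, 0.1361]
tool_rot: [-180.0, -0.0, -17.0]
force: [0.1, 0.5, 2.1]
grip_width: 0.0238
grasp_force: 30.0
```

{"api": "step_arm", "payload": {
  "steps": [0, 0, 0, 0, 0]
}}

```text
time_s: 20.18
tool_pos: [0.5948, 0.2423, 0.1361]
tool_rot: [-180.0, -0.0, -17.0]
force: [0.7, 2.2, 2.1]
grip_width: 0.0239
grasp_force: 30.0
```

{"api": "step_arm", "payload": {
  "steps": [0, 0, 0, -10, 0, 0, 0, 0, -25, 0, 0, 0, 0, -25, 0, 0, 0, 0, -25, 0, 0, 0, 0, -15, 0, 0, 0, 0, 0, 0, 0, 0, 0, 0, 0]
}}

```text
time_s: 21.05
tool_pos: [0.5941, 0.2414, 0.2345]
tool_rot: [179.9, 0.1, -17.0]
force: [-0.7, 0.2, -1.3]
grip_width: 0.0237
grasp_force: 30.0
```

```bash
python3 - <<'E'
from h import *
from cell import env
go(env,.6018,-.2053,.238,12.5)
p=env.get_obs()["tool_pos"]
c=env.read_camera("wrist"); np.savez("w9.npz",**c); cv2.imwrite("pics/w9.png",c["image"][:,:,::-1])
for o in lids(c,p[2]-.0262,300): print([np.round(x,1).tolist() for x in o])
E
```

```text
t 21.05 pos [594.1 241.4 234.5] rot [ 1.799e+02  1.000e-01 -1.700e+01] q7 -143.0 F [-0.7  0.2 -1.3] w 23.7
tool d: 138.1 424.8 -3.5 turn -29.5
[[461.0, 279.0], [526.6, 133.7], [523.7, 128.9], [10.5, 35.7], 73.0]
[[268.0, 303.0], [544.0, 243.2], [551.2, 245.7], [27.7, 222.5], 73.0]
[[247.0, 212.0], [613.5, 236.4], [597.4, 241.0], [81.3, 93.8], 73.0]
[[435.0, 144.0], [606.3, 134.0], [607.9, 135.3], [67.9, 142.3], 16.1]
```

View pics/w9.png

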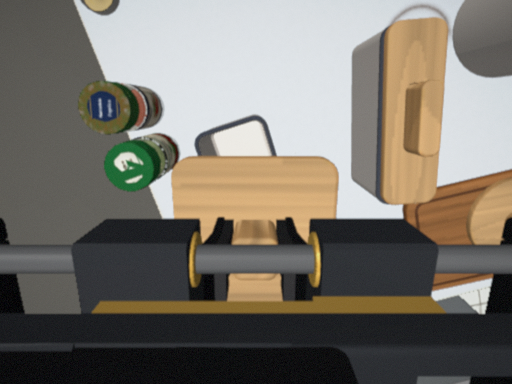

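{"api": "step_arm", "payload": {
  "steps": [0, 0, 0, 0, -10, 0, 0, 0, 0, -10, 0, 0, 0, 0, -9.5, 0, -4, 20, 0, 0, 0, -8, 40, 0, 0, 0, -8, 40, 0, 0, 0, -8, 40, 0, 0, 0, -8, 40, 0, 0, 0, -8, 40, 0, 0, 0, -8, 40, 0, 0, 0, -8, 40, 0, 0, 0, -8, 40, 0, 0]
}}

```text
time_s: 22.6
tool_pos: [0.601, -0.1062, 0.2346]
tool_rot: [-180.0, 0.1, 12.5]
force: [1.1, 0.1, -1.7]
grip_width: 0.0236
grasp_force: 30.0
```

{"api": "step_arm", "payload": {
  "steps": [0, -8, 40, 0, 0, 0, -8, 40, 0, 0, 0, -1, 18, 0, 0, 0, 0, 0, 0, 0, 0, 0, 0, 0, 0]
}}

```text
time_s: 23.22
tool_pos: [0.6065, -0.2012, 0.2356]
tool_rot: [-179.9, -0.0, 12.7]
force: [0.5, 2.0, -0.6]
grip_width: 0.0236
grasp_force: 30.0
```

```bash
python3 - <<'E'
from h import *
from cell import env
go(env,.6057,-.2044,.126,12.5)
E
```

```text
t 23.23 pos [ 606.5 -201.2  235.6] rot [-179.9   -0.    12.7] q7 -72.0 F [ 0.5  2.  -0.6] w 23.6
tool d: -1.5 2.9 109.6 turn 0.2
```

{"api": "step_arm", "payload": {
  "steps": [0, -1.5, 3, 20, 0, 0, 0, 0, 30, 0, 0, 0, 0, 25, 0, 0, 0, 0, 15, 0, 0, 0, 0, 8, 0, 0, 0, 0, 0, 0]
}}

```text
time_s: 23.98
tool_pos: [0.6054, -0.2072, 0.1375]
tool_rot: [-180.0, 0.0, 12.5]
force: [-0.2, 0.3, -2.1]
grip_width: 0.0236
grasp_force: 30.0
```

{"api": "step_arm", "payload": {
  "steps": [0, 0, 0, 4, 0, 0, 0, 0, 4, 0, 0, 0, 0, 1, 0, 0, 0, 0, 0, 0]
}}

```text
time_s: 24.48
tool_pos: [0.6054, -0.2075, 0.1288]
tool_rot: [180.0, 0.0, 12.5]
force: [-0.6, -0.5, -1.8]
grip_width: 0.0237
grasp_force: 30.0
```

{"api": "step_arm", "payload": {
  "steps": [0, 0, 0, 1.5, 0, 0, 0, 0, 1.5, 0, 0, 0, 0, 0, 0]
}}

```text
time_s: 24.85
tool_pos: [0.6055, -0.2075, 0.1261]
tool_rot: [180.0, -0.0, 12.5]
force: [-0.3, -0.8, 1.1]
grip_width: 0.0234
grasp_force: 30.0
```

{"api": "step_arm", "payload": {
  "steps": [0, 0, 0, 1, 0, 0.6, 0, 0, 0, 0, 0.6, 0, 0, 0, 0, 0.6, 0, 0, 0, 0, 0.6, 0, 0, -30, 0, 0.6, 0, 0, -40, 0, 0.6, 0, 0, -40, 0, 0.6, -4, -45, -28, 0, 0.6, -4, -50, -28, 0, 0.6, -4, -50, -28, 0, 0.6, -4, -50, -28, 0, 0.6, 0, -20, 0, 0]
}}

```text
time_s: 26.35
tool_pos: [0.5435, 0.0033, 0.3493]
tool_rot: [179.9, -0.3, 12.8]
force: [0.3, -0.9, -1.1]
grip_width: 0.0521
grasp_force: 0.0
```

{"api": "step_arm", "payload": {
  "steps": [0.6, 0, 0, 0, 0, 0.6, 0, 0, 0, 0]
}}

```text
time_s: 26.6
tool_pos: [0.5434, -0.0037, 0.3453]
tool_rot: [-180.0, 0.1, 12.3]
force: [0.2, -0.2, -0.5]
grip_width: 0.0524
grasp_force: 0.0
```

```bash
python3 - <<'E'
from h import *
from cell import env
go(env,.662,-.0605,.22,19.8)
c=env.read_camera("wrist"); np.savez("w10.npz",**c); print((-c["R"].T@c["t"]).round(3))
im=c["image"]; cv2.imwrite("pics/w10.png",cv2.resize(im[0:240,:,::-1],(0,0),fx=1.56,fy=1.56,interpolation=3))
for o in lids(c): print([np.round(x,1).tolist() for x in o])
for T in (65,80,100):
    h=cv2.cvtColor(im,cv2.COLOR_RGB2HSV); m=cv2.inRange(h,(0,0,0),(179,90,T)); m[215:]=0
    print(T)
    for k in cv2.findContours(m,cv2.RETR_EXTERNAL,cv2.CHAIN_APPROX_NONE)[0]:
        if len(k)<60 : continue
        P=ray(c,k[:,0],.09)[:,:2].astype(np.float32)*1000
        print(k[:,0].mean(0).round(),[np.round(x,1).tolist() for x in cv2.minAreaRect(P)])
E
```

```text
t 26.6 pos [543.4  -3.7 345.3] rot [-1.80e+02  1.00e-01  1.23e+01] q7 -85.0 F [ 0.2 -0.2 -0.5] w 52.4
tool d: 103.8 80.8 125.3 turn -7.5
[0.612 0.012 0.489]
[[328.0, 306.0], [372.8, -163.6], [370.7, -147.7], [23.9, 491.2], -77.3]
[[263.0, 212.0], [484.2, -18.1], [474.1, -29.3], [97.4, 188.9], 87.5]
[[421.0, 152.0], [601.5, -200.4], [601.9, -200.5], [91.4, 94.1], -77.7]
[[193.0, 90.0], [611.3, 87.4], [611.2, 87.3], [47.5, 152.1], -12.5]
[[325.0, 74.0], [662.0, -60.5], [662.3, -60.5], [69.8, 124.4], 19.7]
65
[381. 150.] [[592.5, -159.7], [81.7, 3.2], 11.3]
[490. 150.] [[642.0, -293.4], [211.4, 91.5], 12.3]
[90. 83.] [[591.8, 216.3], [119.1, 10.6], 1.9]
[42. 56.] [[604.2, 277.9], [53.9, 129.2], 65.6]
[351.   5.] [[746.7, -73.9], [10.3, 33.3], 12.3]
80
[381. 149.] [[594.6, -160.0], [88.2, 8.7], 8.5]
[285.  82.] [[647.3, -20.4], [76.0, 19.1], 20.0]
[215.  99.] [[606.8, 62.7], [6.3, 131.4], 77.4]
[360.  72.] [[678.5, -104.2], [56.4, 8.8], 19.9]
[490. 150.] [[642.6, -293.3], [212.4, 91.5], 12.3]
[36. 89.] [[541.3, 251.2], [227.9, 141.8], 0.3]
[351.   6.] [[746.6, -73.3], [10.3, 34.5], 12.3]
[327.   6.] [[738.3, -46.9], [15.8, 10.4], 15.6]
[21.  2.] [[667.5, 298.2], [6.2, 49.9], 12.3]
100
[ 83. 209.] [[433.9, 213.2], [21.4, 39.8], 12.3]
[375. 145.] [[593.0, -148.6], [92.4, 38.3], 6.6]
[285.  82.] [[646.8, -19.0], [78.3, 23.0], 19.6]
[215.  99.] [[606.9, 62.4], [7.3, 135.1], 77.6]
[359.  72.] [[679.2, -104.1], [60.0, 10.1], 20.7]
[490. 149.] [[629.5, -274.8], [218.4, 89.5], 24.5]
[418.  33.] [[734.6, -160.9], [55.6, 25.7], 77.4]
[343.   8.] [[741.4, -66.4], [17.6, 52.5], 12.3]
[35. 82.] [[551.0, 251.1], [250.3, 142.3], 0.3]
```

View pics/w10.png

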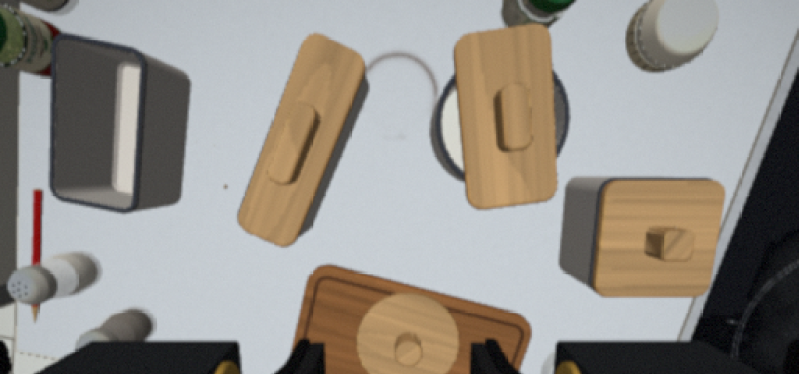

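```bash
python3 - <<'E'
from h import *
c=dict(np.load("w10.npz")); g=cv2.cvtColor(c["image"],cv2.COLOR_RGB2GRAY).astype(float)
def line(px):
    P=ray(c,px,.09)[:,:2].astype(np.float32)*1000
    v=cv2.fitLine(P,cv2.DIST_HUBER,0,.01,.01).ravel(); a=(np.degrees(np.arctan2(v[1],v[0]))+45)%180-45
    n=np.array([-v[1],v[0]]); print(v[2:].round(1),"ang",a.round(1),"resid",np.abs((P-v[2:])@n).max().round(1),len(P)); return v[2:]
def cross(s,i0,T):  # first index with s<T, subpixel
    k=i0+np.argmax(s[i0:]<T); return k-(T-s[k])/(s[k-1]-s[k]) if k>i0 else k
def cr2(s,i0,T):
    k=i0-np.argmax(s[i0::-1]<T); return k+(T-s[k])/(s[k+1]-s[k])
L=[(cross(g[r],22,130),r) for r in range(45,115,3)]
R=[(60+np.argmin(g[r,60:112]),r) for r in range(48,122,3)]
T=[(u,cross(g[:,u],10,130)) for u in range(45,82,3)]
B=[(u,cr2(g[:,u],145,130)) for u in range(44,80,3)]
for n,l in zip("LRTB",(L,R,T,B)): print(n,np.round(l[0]),np.round(l[-1])); line(l)
E
```

```text
L [22 45] [ 31. 114.]
[575.4 284.4] ang 1.0 resid 11.8 24
R [93 48] [ 88 120]
[592.7 213.9] ang 0.4 resid 0.7 25
T [45. 21.] [81. 29.]
[654.3 250.6] ang 90.6 resid 0.2 13
B [ 44. 129.] [ 77. 136.]
[527.8 247. ] ang 90.9 resid 0.1 12
```

{"api": "step_arm", "payload": {
  "steps": [0.6, 0, 0, 0, -7.5, 0.6, 15, 15, 21, 0, 0.6, 19, 19, 26, 0, 0.6, 19, 19, 26, 0, 0.6, 19, 19, 26, 0, 0.6, 15, 16, 20, 0, 0.6, 5, 5, 6, 0, 0.6, 0, 0, 0, 0, 0.6, 0, 0, 0, 0]
}}

```text
time_s: 27.78
tool_pos: [0.6615, -0.0565, 0.2228]
tool_rot: [180.0, -0.1, 20.0]
force: [-0.6, -0.3, 0.9]
grip_width: 0.052
grasp_force: 0.0
```

```bash
python3 - <<'E'
from h import *
from cell import env
go(env,.662,-.0605,.132,19.8)
c=env.read_camera("wrist"); np.savez("w11.npz",**c)
for o in lids(c): print([np.round(x,1).tolist() for x in o])
E
```

```text
t 27.77 pos [661.5 -56.5 222.8] rot [ 1.8e+02 -1.0e-01  2.0e+01] q7 -81.0 F [-0.6 -0.3  0.9] w 52.0
tool d: -0.9 4.0 90.8 turn 0.2
[[325.0, 305.0], [580.3, -157.2], [588.9, -157.7], [31.3, 332.1], -70.0]
[[260.0, 183.0], [668.6, -58.8], [669.1, -58.7], [69.5, 110.0], 20.0]
[[86.0, 173.0], [636.6, 82.0], [621.3, 83.3], [46.8, 145.0], -12.5]
```

{"api": "step_arm", "payload": {
  "steps": [0.6, 0, 4, 20, 0, 0.6, 0, 0, 30, 0, 0.6, 0, 0, 22, 0, 0.6, 0, 0, 12, 0, 0.6, 0, 0, 6, 0, 0.6, 0, 0, 0, 0, 0, 0, 0, 0, 0, 0, 0, 0, 0, 0, 0, 0, 0, 0, 0, 0, 0, 0, 0, 0, 0, 0, 0, 0, 0, 0, 0, 0, 0, 0],
  "grip_force": 30
}}

```text
time_s: 29.32
tool_pos: [0.663, -0.0608, 0.1319]
tool_rot: [180.0, -0.0, 20.0]
force: [0.6, -0.3, 1.7]
grip_width: 0.0198
grasp_force: 30.0
```

{"api": "step_arm", "payload": {
  "steps": [0, 0, 0, 0, 0]
}}

```text
time_s: 29.45
tool_pos: [0.663, -0.0608, 0.1319]
tool_rot: [180.0, -0.0, 20.0]
force: [-0.3, 0.3, 1.9]
grip_width: 0.0195
grasp_force: 30.0
```

{"api": "step_arm", "payload": {
  "steps": [0, 0, 0, -10, 0, 0, 0, 0, -25, 0, 0, 0, 0, -25, 0, 0, 0, 0, -25, 0, 0, 0, 0, -15, 0, 0, 0, 0, 0, 0, 0, 0, 0, 0, 0]
}}

```text
time_s: 30.32
tool_pos: [0.6624, -0.0608, 0.2306]
tool_rot: [-180.0, 0.1, 20.0]
force: [0.7, -0.1, -1.0]
grip_width: 0.0198
grasp_force: 30.0
```

```bash
python3 - <<'E'
from h import *
from cell import env
go(env,.591,.248,.238,0.8)
p=env.get_obs()["tool_pos"]
c=env.read_camera("wrist"); np.savez("w12.npz",**c)
for o in lids(c,p[2]-.0232,300): print([np.round(x,1).tolist() for x in o])
E
```

```text
t 30.32 pos [662.4 -60.8 230.6] rot [-1.8e+02  1.0e-01  2.0e+01] q7 -81.0 F [ 0.7 -0.1 -1. ] w 19.8
tool d: 38.5 -314.6 -7.4 turn 19.2
[[260.0, 303.0], [622.1, -85.4], [625.9, -77.2], [27.3, 216.4], -69.9]
[[255.0, 208.0], [689.5, -50.5], [675.3, -55.9], [69.4, 96.1], 19.7]
[[85.0, 174.0], [660.0, 39.7], [658.0, 39.8], [29.6, 97.5], -12.4]
```

{"api": "step_arm", "payload": {
  "steps": [0, 0, 0, 0, 9.6, 0, 0, 0, 0, 9.6, 0, -4, -20, 0, 0, 0, -8, -38, 0, 0, 0, -8, -38, 0, 0, 0, -8, -38, 0, 0, 0, -8, -38, 0, 0, 0, -8, -38, 0, 0, 0, -8, -38, 0, 0, 0, -8, -38, 0, 0, 0, -6, -24, 0, 0, 0, 0, 0, 0, 0]
}}

```text
time_s: 31.88
tool_pos: [0.5899, 0.2528, 0.2315]
tool_rot: [-179.9, 0.1, 1.3]
force: [0.2, 0.5, -1.2]
grip_width: 0.0197
grasp_force: 30.0
```

{"api": "step_arm", "payload": {
  "steps": [0, 0, 0, 0, 0, 0, 0, 0, 0, 0]
}}

```text
time_s: 32.12
tool_pos: [0.5933, 0.2466, 0.2314]
tool_rot: [179.9, 0.0, 0.7]
force: [0.5, 1.1, -2.1]
grip_width: 0.0197
grasp_force: 30.0
```

```bash
python3 - <<'E'
from h import *
from cell import env
go(env,.592,.248,.122,0.8)
E
```

```text
t 32.12 pos [593.3 246.6 231.4] rot [179.9   0.    0.7] q7 -127.0 F [ 0.5  1.1 -2.1] w 19.7
tool d: -1.3 -1.4 109.4 turn -0.1
```

{"api": "step_arm", "payload": {
  "steps": [0, -1, -1, 20, 0, 0, 0, 0, 30, 0, 0, 0, 0, 25, 0, 0, 0, 0, 15, 0, 0, 0, 0, 8, 0, 0, 0, 0, 0, 0, 0, 0, 0, 0, 0]
}}

```text
time_s: 33.0
tool_pos: [0.5922, 0.2497, 0.1347]
tool_rot: [-180.0, -0.1, 0.8]
force: [-0.6, 0.9, -1.2]
grip_width: 0.0199
grasp_force: 30.0
```

{"api": "step_arm", "payload": {
  "steps": [0, 0, 0, 4, 0, 0, 0, 0, 4, 0, 0, 0, 0, 1, 0, 0, 0, 0, 0, 0]
}}

```text
time_s: 33.5
tool_pos: [0.5916, 0.2493, 0.1245]
tool_rot: [180.0, 0.0, 0.8]
force: [-0.2, 0.4, -1.6]
grip_width: 0.0201
grasp_force: 30.0
```

{"api": "step_arm", "payload": {
  "steps": [0, 0, 0, 1.5, 0, 0, 0, 0, 1.5, 0, 0, 0, 0, 0.5, 0, 0, 0, 0, 0, 0]
}}

```text
time_s: 34.0
tool_pos: [0.5918, 0.2494, 0.1219]
tool_rot: [180.0, -0.0, 0.8]
force: [-2.6, -1.2, 4.6]
grip_width: 0.02
grasp_force: 30.0
```

{"api": "step_arm", "payload": {
  "steps": [0.6, 0, 0, 0, 0, 0.6, 0, 0, 0, 0, 0.6, 0, 0, 0, 0, 0.6, 0, 0, -30, 0, 0.6, 0, 0, -40, 0, 0.6, 0, 0, -40, 0, 0.6, -10, 50, -28, 0, 0.6, -10, 50, -28, 0, 0.6, -10, 50, -28, 0, 0.6, -11, 51, -28, 0, 0.6, -11, 51, 0, 0, 0.6, 0, 0, 0, 0]
}}

```text
time_s: 35.5
tool_pos: [0.5429, -0.0094, 0.3433]
tool_rot: [179.8, -0.0, 0.2]
force: [0.3, -0.1, 0.1]
grip_width: 0.0522
grasp_force: 0.0
```

{"api": "step_arm", "payload": {
  "steps": [0.6, 0, 0, 0, 0, 0.6, 0, 0, 0, 0]
}}

```text
time_s: 35.75
tool_pos: [0.5431, -0.0014, 0.3431]
tool_rot: [-180.0, 0.0, 1.0]
force: [0.7, 0.6, -1.3]
grip_width: 0.0521
grasp_force: 0.0
```

```bash
python3 - <<'E'
from h import *
from cell import env
c=env.read_camera("wrist"); np.savez("w13.npz",**c); print((-c["R"].T@c["t"]).round(3))
im=c["image"]; cv2.imwrite("pics/w13.png",cv2.resize(im[0:250,:,::-1],(0,0),fx=1.56,fy=1.56,interpolation=3))
for o in lids(c,.1): print([np.round(x,1).tolist() for x in o])
h=cv2.cvtColor(im,cv2.COLOR_RGB2HSV); m=cv2.inRange(h,(0,0,0),(179,90,64)); m[215:]=0
for k in cv2.findContours(m,cv2.RETR_EXTERNAL,cv2.CHAIN_APPROX_NONE)[0]:
    P=ray(c,k[:,0],.09)[:,:2].astype(np.float32)*1000
    if len(k)<30 or len(P)<6: continue
    print(k[:,0].mean(0).round(),[np.round(x,1).tolist() for x in cv2.minAreaRect(P)],np.round(cv2.minEnclosingCircle(P)[0]+(cv2.minEnclosingCircle(P)[1],),1))
o=ray(c,[[0,0]],.036)
# round lid on board: pale wood vs board (value)
h=cv2.inRange(h,(9,60,165),(25,255,255)); h[:150]=0; h[225:]=0
k=max(cv2.findContours(h,0,1)[0],key=cv2.contourArea); P=ray(c,k[:,0],.036)[:,:2].astype(np.float32)*1000
print("round",k[:,0].mean(0),P.min(0),P.max(0),cv2.minEnclosingCircle(P)); go(env,.445,-.035,.24,0)
E
```

```text
[0.613 0.    0.487]
[[327.0, 306.0], [339.9, -128.7], [340.6, -110.4], [24.5, 500.6], -88.6]
[[278.0, 213.0], [480.2, -27.4], [478.3, -33.3], [89.7, 194.1], 89.7]
[[423.0, 119.0], [601.6, -206.0], [601.6, -206.0], [94.2, 95.9], -77.6]
[[51.0, 120.0], [590.7, 248.9], [590.7, 249.1], [69.9, 123.4], 1.0]
[[182.0, 103.0], [611.2, 89.2], [611.2, 89.2], [48.7, 156.8], -12.4]
[381. 127.] [[590.8, -160.0], [78.5, 2.1], 12.7] [ 591.  -160.9   39.2]
[282. 101.] [[621.3, -33.4], [32.8, 4.2], 58.2] [623.1 -34.5  16.4]
[ 84. 120.] [[591.8, 214.9], [117.9, 5.3], 0.8] [591.7 217.4  58.9]
[11. 78.] [[642.3, 297.1], [4.5, 18.4], 87.4] [642.4 299.2   9.2]
[23. 46.] [[678.2, 277.2], [10.0, 29.9], 61.8] [680.6 281.6  15. ]
[10. 40.] [[683.2, 289.3], [25.4, 30.9], 79.1] [683.9 292.8  18. ]
[298.  30.] [[698.0, -50.2], [26.6, 87.8], 17.3] [685.8 -54.   43.9]
[489. 129.] [[607.9, -309.4], [258.6, 76.7], 1.0] [ 607.4 -309.8  134.2]
round [274.85046729 211.14953271] [437.32257 -85.0278 ] [494.49713   15.560232] ((448.3785095214844, -34.37251663208008), 50.70426559448242)
t 35.8 pos [543.2  -1.4 343.1] rot [-180.    0.    1.] q7 -96.0 F [ 0.2 -0.5  0.3] w 51.8
tool d: -98.7 31.9 103.1 turn 1.0
```

View pics/w13.png

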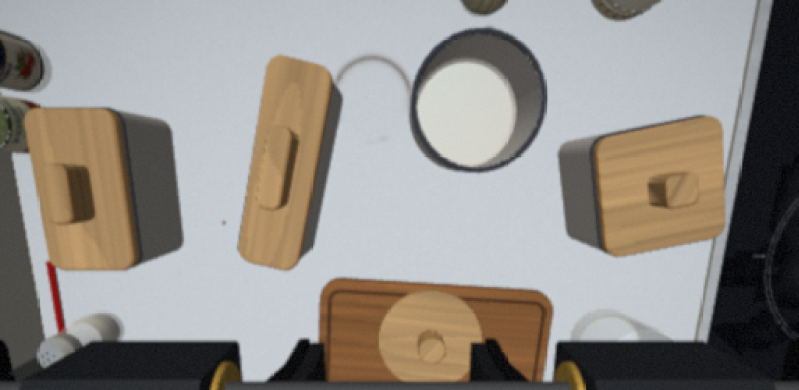

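```bash
python3 - <<'E'
from h import *
from cell import env
c=dict(np.load("w13.npz")); g=cv2.cvtColor(c["image"],cv2.COLOR_RGB2GRAY).astype(float)
cen=np.array([306.5,64]); P=[]; D=[]
for a in np.radians(np.arange(0,360,4)):
    r=np.arange(32,56,.5); q=cen+np.c_[r*np.cos(a),r*np.sin(a)]
    s=cv2.remap(g.astype(np.float32),q[:,:1].astype(np.float32),q[:,1:].astype(np.float32),1).ravel()
    k=np.argmin(s)  # darkest rim point
    D.append(q[k])
P=ray(c,D,.09)[:,:2]*1000
from scipy.optimize import least_squares
f=least_squares(lambda v:np.hypot(*(P-v[:2]).T)-v[2],[660,-62,50],loss="soft_l1"); print(f.x.round(1),np.abs(f.fun).mean().round(2),np.percentile(np.abs(f.fun),90).round(2))
c=env.read_camera("top"); np.savez("t3.npz",**c)
h=cv2.cvtColor(c["image"],cv2.COLOR_RGB2HSV); m=cv2.inRange(h,(9,60,150),(25,255,255)); m[:205]=0;m[270:]=0
for k in cv2.findContours(m,0,1)[0]:
    if cv2.contourArea(k)>150:
        P=ray(c,k[:,0],.036)[:,:2].astype(np.float32)*1000; print(P.min(0),P.max(0),cv2.minEnclosingCircle(P))
E
```

```text
[662.4 -60.8  49.7] 0.43 0.81
```

{"api": "step_arm", "payload": {
  "steps": [0.6, -20, 6, 20, 0, 0.6, -25, 8, 40, 0, 0.6, -25, 8, 40, 0, 0.6, -20, 7, 35, 0, 0.6, -8, 3, 15, 0, 0.6, 0, 0, 0, 0, 0.6, 0, 0, 0, 0]
}}

```text
time_s: 36.72
tool_pos: [0.4474, -0.036, 0.1947]
tool_rot: [-180.0, -0.2, 0.9]
force: [0.6, -0.0, 0.2]
grip_width: 0.0522
grasp_force: 0.0
```

```bash
python3 - <<'E'
from h import *
from cell import env
go(env,.445,-.035,.07)
c=env.read_camera("wrist"); np.savez("w14.npz",**c); cv2.imwrite("pics/w14.png",c["image"][:,:,::-1])
E
```

```text
t 36.73 pos [447.4 -36.  194.7] rot [-180.    -0.2    0.9] q7 -84.0 F [ 0.6 -0.   0.2] w 52.2
tool d: -2.4 -1.1 124.7 turn 0
```

View pics/w14.png

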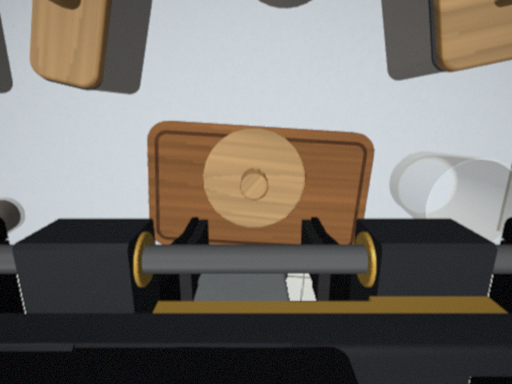

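```bash
python3 - <<'E'
from h import *
c=dict(np.load("w14.npz"))
P=ray(c,[[203.5,178],[305,178],[254,128],[254,227.5]],.036)*1000; print(P.round(1)[:,:2], P[:2].mean(0)[:2],P[2:].mean(0)[:2])
print(ray(c,[[254,184]],.064)*1000)
E
```

```text
[[448.6  15.8]
 [450.2 -86.1]
 [498.7 -34.2]
 [396.3 -35.7]] [449.39950574 -35.18801134] [447.50935711 -34.96808673]
[[450.0423917  -34.97288039  64.        ]]
```

{"api": "step_arm", "payload": {
  "steps": [0.6, 1, -1, 25, 0, 0.6, 0, 0, 40, 0, 0.6, 0, 0, 35, 0, 0.6, 0, 0, 20, 0, 0.6, 0, 0, 10, 0, 0.6, 0, 0, 6, 0, 0.6, 0, 0, 0, 0, 0, 0, 0, 0, 0, 0, 0, 0, 0, 0, 0, 0, 0, 0, 0, 0, 0, 0, 0, 0, 0, 0, 0, 0, 0]
}}

```text
time_s: 38.28
tool_pos: [0.4467, -0.0357, 0.0575]
tool_rot: [180.0, -0.0, 0.8]
force: [-0.4, 0.4, 2.8]
grip_width: 0.0256
grasp_force: 30.0
```

{"api": "step_arm", "payload": {
  "steps": [0, 0, 0, 0, 0, 0, 0, 0, 0, 0, 0, 0, 0, 0, 0]
}}

```text
time_s: 38.65
tool_pos: [0.4467, -0.0358, 0.0575]
tool_rot: [180.0, -0.0, 0.8]
force: [-0.5, -0.0, 4.9]
grip_width: 0.0253
grasp_force: 30.0
```

{"api": "step_arm", "payload": {
  "steps": [0, 0, 0, -10, 0, 0, 0, 0, -30, 0, 0, 0, 0, -40, 0, 0, 0, 0, -45, 0, 0, 10, 2, -35, 0, 0, 30, 4, -12, 0, 0, 35, 4, 0, 0, 0, 35, 4, 0, 0, 0, 35, 4, 0, 0, 0, 35, 5, 0, 0, 0, 25, 5, 0, 0, 0, 7, 0, 0, 0]
}}

```text
time_s: 40.15
tool_pos: [0.6594, -0.0611, 0.2281]
tool_rot: [-179.9, 0.1, 0.8]
force: [-0.2, -1.0, -0.7]
grip_width: 0.0252
grasp_force: 30.0
```

{"api": "step_arm", "payload": {
  "steps": [0, 0, 0, 0, 0, 0, 0, 0, 0, 0]
}}

```text
time_s: 40.4
tool_pos: [0.658, -0.0604, 0.2295]
tool_rot: [180.0, 0.0, 0.8]
force: [-0.1, 0.8, -1.3]
grip_width: 0.0254
grasp_force: 30.0
```

```bash
python3 - <<'E'
from h import *
from cell import env
go(env,.661,-.061,.1215)
p=env.get_obs()["tool_pos"]
c=env.read_camera("wrist")
for o in lids(c,p[2]-.0215,300): print([np.round(x,1).tolist() for x in o])
E
```

```text
t 40.4 pos [658.  -60.4 229.5] rot [180.    0.    0.8] q7 -99.0 F [-0.1  0.8 -1.3] w 25.4
tool d: 3.0 0.6 108.0 turn 0
[[270.0, 303.0], [613.8, -74.4], [619.3, -70.9], [27.0, 214.8], -89.2]
[[412.0, 214.0], [671.3, -152.6], [674.1, -149.3], [29.9, 65.1], 73.5]
[[99.0, 192.0], [683.5, 26.2], [677.5, 26.2], [29.4, 57.8], -12.5]
[[248.0, 214.0], [680.6, -59.1], [673.5, -57.1], [74.4, 98.6], -73.1]
```

{"api": "step_arm", "payload": {
  "steps": [0, 3, 0.5, 20, 0, 0, 0, 0, 30, 0, 0, 0, 0, 25, 0, 0, 0, 0, 15, 0, 0, 0, 0, 7, 0, 0, 0, 0, 0, 0, 0, 0, 0, 0, 0]
}}

```text
time_s: 41.32
tool_pos: [0.6626, -0.0611, 0.1333]
tool_rot: [180.0, -0.1, 0.8]
force: [-0.2, -0.5, -2.3]
grip_width: 0.025
grasp_force: 30.0
```

{"api": "step_arm", "payload": {
  "steps": [0, 0, 0, 4, 0, 0, 0, 0, 4, 0, 0, 0, 0, 1, 0, 0, 0, 0, 0, 0]
}}

```text
time_s: 41.82
tool_pos: [0.6618, -0.0612, 0.1231]
tool_rot: [180.0, 0.0, 0.8]
force: [-0.7, 0.2, -1.7]
grip_width: 0.0249
grasp_force: 30.0
```

{"api": "step_arm", "payload": {
  "steps": [0, 0, 0, 1.5, 0, 0, 0, 0, 1, 0, 0, 0, 0, 0, 0]
}}

```text
time_s: 42.2
tool_pos: [0.6621, -0.0612, 0.1215]
tool_rot: [180.0, -0.0, 0.8]
force: [-2.3, -0.4, 3.2]
grip_width: 0.0254
grasp_force: 30.0
```

Seated at the expected height. I'll release, back off and check.

{"api": "step_arm", "payload": {
  "steps": [0.6, 0, 0, 0, 0, 0.6, 0, 0, 0, 0, 0.6, 0, 0, 0, 0, 0.6, 0, 0, -30, 0, 0.6, 0, 0, -40, 0, 0.6, 0, 0, -40, 0, 0.6, -20, -9, -28, 0, 0.6, -35, -17, -28, 0, 0.6, -35, -17, -28, 0, 0.6, -30, -17, -28, 0, 0.6, 0, 0, 0, 0, 0.6, 0, 0, 0, 0]
}}

```text
time_s: 43.7
tool_pos: [0.5413, -0.0037, 0.3422]
tool_rot: [179.9, -0.0, 0.7]
force: [-0.4, -0.5, -0.4]
grip_width: 0.0518
grasp_force: 0.0
```

```bash
python3 - <<'E'
from h import *
from cell import env
go(env,.54,0,.34)
c=env.read_camera("wrist"); im=c["image"]; cv2.imwrite("pics/w15.png",cv2.resize(im[0:250,:,::-1],(0,0),fx=1.56,fy=1.56,interpolation=3))
for o in lids(c,.1): print([np.round(x,1).tolist() for x in o])
E
```

```text
t 43.7 pos [541.3  -3.7 342.2] rot [179.9  -0.    0.7] q7 -96.0 F [-0.4 -0.5 -0.4] w 51.8
tool d: -1.3 -3.8 2.2 turn 0
[[327.0, 306.0], [337.6, -125.7], [339.2, -112.5], [24.7, 499.9], -89.3]
[[278.0, 212.0], [479.5, -27.8], [479.2, -33.4], [90.3, 194.5], -89.3]
[[421.0, 117.0], [601.4, -205.9], [601.3, -205.9], [94.2, 95.7], -77.7]
[[48.0, 119.0], [590.9, 248.7], [591.2, 249.2], [70.1, 122.9], 0.9]
[[179.0, 103.0], [611.2, 89.1], [611.1, 89.0], [48.7, 156.7], -12.6]
[[304.0, 62.0], [662.0, -59.7], [662.1, -59.7], [99.0, 100.8], -89.2]
```

View pics/w15.png

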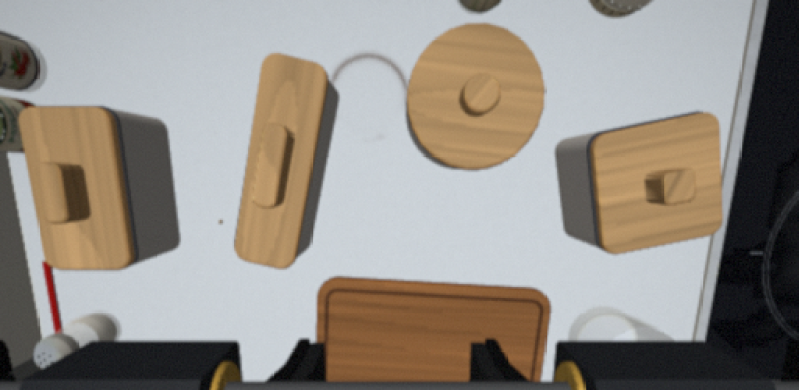

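All four lids sit flush on their own canisters, with the board empty and the glass where it was.

```bash
python3 -c "
from cell import env; print(env.sign_off())"
```

```text
the job is handed in; nothing more can be done
None
```

All four lids are on their matching canisters and fully home, the canisters and the glass were left standing in place, and the job was handed in at about 44 s of the 125 s allowed.

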